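# Fill a filter cartridge and snap its cap home

### The arm

A 6-joint arm with a two-finger parallel gripper is mounted at the origin on the work surface. World frame = base frame: x ahead of the robot, y to its left, z up, the work surface at z = 0. Lengths are in mm, angles in degrees, forces in N, time in s.
With the tool pointing down it reaches from about 350 to 850 mm from the base axis. Payload 8.1 kg.
Tool frame: the origin (TCP) lies on the front face of the gripper's body, between the roots of the fingers; the fingertips stand r.finger_overhang ahead of it and the grasp point (between the pads) lies 54 mm ahead of it (r.finger_overhang is the distance from the TCP to the fingertips, in mm); y points along the fingers, z is the direction in which the jaws open and shut, and the axes are right-handed (so a half turn about y gives the same grasp; the last joint's range is limited). The gripper opens to 85 mm and grips with 20 to 120 N. Pads are 22 mm wide; open, the fingers measure 114 mm over their backs; the gripper's body (76 mm by 85 mm) begins 54 mm behind the grasp point. The pads swing forward as they close: fully open they stand 13 mm farther back than shut.
Start: joints at [60.138, 7.471, 85.268, -0, 87.261, -4.893], TCP at [253.262, 543.934, 303.892] pointing down, gripper open.
Joint ranges: [-169.43, 169.43], [-51.17, 129.36], [1.28, 143.12], [-76.62, 256.62], [0, 156.53], [-152.29, 152.29]. Speed limits (degrees/s): [136.94, 136.94, 159.86, 180, 180, 180].

### API

Orientations are given as [roll, pitch, yaw] about the fixed x, y, z axes, in that order (R = Rz(yaw) Ry(pitch) Rx(roll)).
In Python, from bench import r gives the robot as it stands. The module is installed in compiled form; this text tells all that it offers.
- The arm moves only by the tool arm_command, never from a script. Its argument "increments" is a list of rows, each a list of 6 numbers: the shift along the tool's x, y, z in m, then the turn, a rotation vector about the tool's x, y, z in rad. In form: [[tx, ty, tz, wx, wy, wz], ...]. A call has exactly 10 rows; each row is the pose to reach, as a shift and turn from the pose commanded when the call began, along the tool's axes at that moment; what a row does not reach only later rows make up. A row lasts 1/8 s, in which the tool goes at most 62.5 mm and 10.7 degrees, less where a joint would pass 70% of its speed; a pose out of reach is approached as far as the arm can. A call with a gripper value outside its range is refused whole. "jaw" is the gripper's target within -1 to 1 (shut at 1, half-way at 0, fully open at -1), set as the call begins (left out, the last holds). The fingers move at their own pace and stop on an object; "force" is the grip in N (left out, the last holds). Time passes only in rows, so rows that repeat a pose let the fingers close, or fill a call up. It gives the time, the measured TCP pose, the force and the opening at its end, in the units of the state.
- r.sense(): the state, without advancing time (a new reading comes with each control period).
- r.snapshot(name): name is "side" or "top" or "wrist"; returns the picture (420x560x3 uint8, red, green, blue); there is no depth.
- r.camera_model(name): a dict with "intrinsics" (3x3 intrinsics, pixels), "cam_to_world" (4x4, takes a point from camera to world coordinates). Camera axes: x right, y down, z forward; pixel columns grow to the right and rows downward; lengths in mm; the calibration is good to about 2 mm. The wrist camera is an equidistant fisheye: a pixel r from the principal point sees the ray r / f radians off the axis. A picture is of the moment at which its call begins: read the wrist's pose just before it. camera_model takes no time and is no camera call; for the wrist camera it gives the pose at the moment of the call.
- r.hand_in(): hands the job in, once; it reports no verdict.
Trained networks look in the newest picture that a camera, given by its name, has taken for a name from the list of things; names that differ only in an ending like _2 or _b are one class to them, and where a whole thing is asked for, a point or a joint stands for the part that bears it (a point fixed in the world has none). Each returns a list of dicts, best first, with "conf" (0 to 1); they miss things now and then, are a little off and sometimes report something else, mostly with a low value. They report only what shows in the picture. A call takes as long as a camera call. They do not tell look-alikes from the thing itself.
- r.trace(camera, target): "mask" (420x560 bool, what is visible of it) and "position" ([column, row] in pixels, amid what is visible of it).
- r.spot_point(camera, target): "position" ([column, row] in pixels: a listed point, or the origin of a listed thing).
The state is a dict: "time": time; "joint_pos": joint angles; "qd": joint speeds; "joint_efforts": joint torques, N m; "tool_pos": TCP position; "tcp_rot": TCP orientation; "ft_force": force on the tool from outside, world axes, zero at the start; "wrist_torque": the same for the moment, N m; "finger_gap": finger opening in mm.
Only numpy, scipy, OpenCV 4.12 (cv2) and the standard library are available. Lean on these libraries where they do the work, as an engineer would, in place of code of your own. Each camera call takes 0.05 s, during which the arm holds its last target.

### The job

Put exactly three of the five ceramic pucks into the open filter cartridge, leaving the other two standing in their places on the strip. Then set the snap cap on the cartridge, press it straight down until it clicks over the catches, and keep pressing after the push gives way so that the cap squeezes the sealing ring down by about 3 mm; finish while still holding it pressed down like that. Leave the pipe elbow, bottle and union ring alone.

Things in the scene. Friction and masses are not known exactly. Their poses are not given: they have to be found in the camera images.
- cartridge: the open filter cartridge, fixed to the bench: an upright round white cup, 66 mm outside, 60 mm inside, on a round grey foot 90 mm wide. Origin at the centre of its underside, z up. Inner floor at z = 6 mm. The rigid wall ends at z = 52 mm; above it a black sprung sealing ring stands up to z = 58 mm. Four sprung catches stand out of its outer wall at z = 39 to 52 mm, to 79 mm across.
- mouth (a point): centre of the cartridge's mouth, level with the top of the free sealing ring, 58 mm above the bench; the opening is 57 mm across. Pucks dropped in from just above it, at three different points about 13 mm off the axis, all come to lie well below it.
- seal (a joint): how far the sprung sealing ring is pressed down, in m: 0 free, 0.004 fully down on its stop; it takes 3.2 N per mm, so about 10 N at 3 mm. It counts as squeezed from 2 mm on; aim for about 3 mm.
- cap: the snap cap, white, about 100 g, loose, upright on the bench: round, 90 mm across, 28 mm high, with a round grip boss 30 mm across and 28 mm high on top (in all 56 mm). Origin at the centre of its underside, z up. Open below: inner lip 72 mm across, 3 mm high, then a recess up to the ceiling at z = 22 mm. It goes straight down over the cartridge, any way round, with 3 mm of play all round.
- cap_grip (a point): point on the cap's axis, halfway up the grip boss: 42 mm above the cap's underside. Fingers that hold the boss can stand on the flat shoulder round it, 14 mm below this point, and push on that.
- click (a point): point on the cartridge's axis, 37 mm above its origin: where the cap's underside is at the click. From 12 mm above it the cap meets the catches, the push rises to about 7 to 9 N at 4 mm above it, then drops suddenly (the catches snap over the lip and pull the cap down); from 1 mm below it the cap presses on the sealing ring (4 mm below: ring down 3 mm; 5 mm below: stop).
- tray: flat green-tinted strip fixed to the bench, 50 mm (its x) by 250 mm (its y) by 6 mm high, on which the five pucks stand in a row along its y, about 45 mm apart. Origin at the centre of the underside.
- puck0_center (a point): centre of white ceramic media puck 0, one of five alike, an upright disc 24 mm across and 18 mm high, 18 g, with a small grey mark in the middle of its top, loose on the tray: its underside is 9 mm below this point. Fingers fit best across the row.
- puck1_center (a point): centre of white ceramic media puck 1, one of five alike, an upright disc 24 mm across and 18 mm high, 18 g, with a small grey mark in the middle of its top, loose on the tray: its underside is 9 mm below this point. Fingers fit best across the row.
- puck2_center (a point): centre of white ceramic media puck 2, one of five alike, an upright disc 24 mm across and 18 mm high, 18 g, with a small grey mark in the middle of its top, loose on the tray: its underside is 9 mm below this point. Fingers fit best across the row.
- puck3_center (a point): centre of white ceramic media puck 3, one of five alike, an upright disc 24 mm across and 18 mm high, 18 g, with a small grey mark in the middle of its top, loose on the tray: its underside is 9 mm below this point. Fingers fit best across the row.
- puck4_center (a point): centre of white ceramic media puck 4, one of five alike, an upright disc 24 mm across and 18 mm high, 18 g, with a small grey mark in the middle of its top, loose on the tray: its underside is 9 mm below this point. Fingers fit best across the row.
- elbow: bystander: loose white pipe elbow, standing, 42 mm socket below and one to the side, reaching 40 mm out, 55 mm high. Origin at the centre of its foot.
- doser: bystander: small white bottle with grey cap, 44 mm across, 100 mm high, loose. Origin under its centre.
- nut: bystander: black union ring, 56 mm across, 22 mm high, loose, lying flat. Origin under its centre.
There are look-alikes about, which are no part of the job. What is shaped like the cap but purple or yellow is not meant.

How it is judged (in metres and radians):
On the way, in this order (a step that is already met when the one before it is completed fails the run):
1. exactly three pucks are inside the cartridge, the other two still on the strip (((horizontal distance between each of puck0_center, puck1_center, puck2_center and cartridge below 0.031 m and z of each of puck0_center, puck1_center, puck2_center in the frame of cartridge below 0.046 m and distance of each of puck3_center, puck4_center from where it was at the start of the episode below 0.04 m) or (horizontal distance between each of puck0_center, puck1_center, puck3_center and cartridge below 0.031 m and z of each of puck0_center, puck1_center, puck3_center in the frame of cartridge below 0.046 m and distance of each of puck2_center, puck4_center from where it was at the start of the episode below 0.04 m) or (horizontal distance between each of puck0_center, puck1_center, puck4_center and cartridge below 0.031 m and z of each of puck0_center, puck1_center, puck4_center in the frame of cartridge below 0.046 m and distance of each of puck2_center, puck3_center from where it was at the start of the episode below 0.04 m) or (horizontal distance between each of puck0_center, puck2_center, puck3_center and cartridge below 0.031 m and z of each of puck0_center, puck2_center, puck3_center in the frame of cartridge below 0.046 m and distance of each of puck1_center, puck4_center from where it was at the start of the episode below 0.04 m) or (horizontal distance between each of puck0_center, puck2_center, puck4_center and cartridge below 0.031 m and z of each of puck0_center, puck2_center, puck4_center in the frame of cartridge below 0.046 m and distance of each of puck1_center, puck3_center from where it was at the start of the episode below 0.04 m) or (horizontal distance between each of puck0_center, puck3_center, puck4_center and cartridge below 0.031 m and z of each of puck0_center, puck3_center, puck4_center in the frame of cartridge below 0.046 m and distance of each of puck1_center, puck2_center from where it was at the start of the episode below 0.04 m) or (distance of each of puck0_center, puck4_center from where it was at the start of the episode below 0.04 m and horizontal distance between each of puck1_center, puck2_center, puck3_center and cartridge below 0.031 m and z of each of puck1_center, puck2_center, puck3_center in the frame of cartridge below 0.046 m) or (distance of each of puck0_center, puck3_center from where it was at the start of the episode below 0.04 m and horizontal distance between each of puck1_center, puck2_center, puck4_center and cartridge below 0.031 m and z of each of puck1_center, puck2_center, puck4_center in the frame of cartridge below 0.046 m) or (distance of each of puck0_center, puck2_center from where it was at the start of the episode below 0.04 m and horizontal distance between each of puck1_center, puck3_center, puck4_center and cartridge below 0.031 m and z of each of puck1_center, puck3_center, puck4_center in the frame of cartridge below 0.046 m) or (distance of each of puck0_center, puck1_center from where it was at the start of the episode below 0.04 m and horizontal distance between each of puck2_center, puck3_center, puck4_center and cartridge below 0.031 m and z of each of puck2_center, puck3_center, puck4_center in the frame of cartridge below 0.046 m))), for 0.2 s.
2. the cap has clicked home over the catches, straight (z of cap in the frame of cartridge between 0.028 and 0.0375 m and horizontal distance between cap and cartridge below 0.004 m and angle between cap's own z axis and vertical below 0.08 rad), for 0.2 s.
At the end, for the whole second after the job is handed in: Cap past its click (underside 28 to 37.5 mm above the cartridge origin, within 4 mm of its axis, tilt under 0.08 rad), fingers bearing on it, ring squeezed over 2 mm; exactly three pucks inside (centres within 31 mm of the axis, under 46 mm high), the others within 40 mm of their places (all of step 2 and value of joint seal above 0.002 m and contact force between the fingers and cap above 2 N and ((horizontal distance between each of puck0_center, puck1_center, puck2_center and cartridge below 0.031 m and z of each of puck0_center, puck1_center, puck2_center in the frame of cartridge below 0.046 m and distance of each of puck3_center, puck4_center from where it was at the start of the episode below 0.04 m) or (horizontal distance between each of puck0_center, puck1_center, puck3_center and cartridge below 0.031 m and z of each of puck0_center, puck1_center, puck3_center in the frame of cartridge below 0.046 m and distance of each of puck2_center, puck4_center from where it was at the start of the episode below 0.04 m) or (horizontal distance between each of puck0_center, puck1_center, puck4_center and cartridge below 0.031 m and z of each of puck0_center, puck1_center, puck4_center in the frame of cartridge below 0.046 m and distance of each of puck2_center, puck3_center from where it was at the start of the episode below 0.04 m) or (horizontal distance between each of puck0_center, puck2_center, puck3_center and cartridge below 0.031 m and z of each of puck0_center, puck2_center, puck3_center in the frame of cartridge below 0.046 m and distance of each of puck1_center, puck4_center from where it was at the start of the episode below 0.04 m) or (horizontal distance between each of puck0_center, puck2_center, puck4_center and cartridge below 0.031 m and z of each of puck0_center, puck2_center, puck4_center in the frame of cartridge below 0.046 m and distance of each of puck1_center, puck3_center from where it was at the start of the episode below 0.04 m) or (horizontal distance between each of puck0_center, puck3_center, puck4_center and cartridge below 0.031 m and z of each of puck0_center, puck3_center, puck4_center in the frame of cartridge below 0.046 m and distance of each of puck1_center, puck2_center from where it was at the start of the episode below 0.04 m) or (distance of each of puck0_center, puck4_center from where it was at the start of the episode below 0.04 m and horizontal distance between each of puck1_center, puck2_center, puck3_center and cartridge below 0.031 m and z of each of puck1_center, puck2_center, puck3_center in the frame of cartridge below 0.046 m) or (distance of each of puck0_center, puck3_center from where it was at the start of the episode below 0.04 m and horizontal distance between each of puck1_center, puck2_center, puck4_center and cartridge below 0.031 m and z of each of puck1_center, puck2_center, puck4_center in the frame of cartridge below 0.046 m) or (distance of each of puck0_center, puck2_center from where it was at the start of the episode below 0.04 m and horizontal distance between each of puck1_center, puck3_center, puck4_center and cartridge below 0.031 m and z of each of puck1_center, puck3_center, puck4_center in the frame of cartridge below 0.046 m) or (distance of each of puck0_center, puck1_center from where it was at the start of the episode below 0.04 m and horizontal distance between each of puck2_center, puck3_center, puck4_center and cartridge below 0.031 m and z of each of puck2_center, puck3_center, puck4_center in the frame of cartridge below 0.046 m))); the arm keeps its last pose, push and grip.
It fails at once if the elbow is moved by more than 30 mm (distance of elbow from where it was at the start of the episode above 0.03 m).
It fails at once if the doser is moved by more than 30 mm (distance of doser from where it was at the start of the episode above 0.03 m).
It fails at once if the nut is moved by more than 30 mm (distance of nut from where it was at the start of the episode above 0.03 m).
It also fails if it takes over 72 s, if anything falls off the work surface, if the arm or the gripper's body presses on something with over 40 N, if the wrist force passes 120 N, or if a joint passes its speed limit or range.

## Working session

There is one attempt and no reset: what is moved stays moved. The work goes in short steps, Python scripts to look and compute and a tool call to move; the robot and the scene stay as the last step left them, time stands still between calls to the robot, and variables do not carry over. Pictures are saved under pics/ and viewed, and the job is handed in when it is done.

Besides the shell and the picture viewer there is one more tool, called after "Emit:" in YAML: its name, and indented under it one key for each argument. arm_command: Moves the arm, as the interface text tells. Its arguments: {"type":"object","properties":{"increments":{"type":"array","items":{"type":"array","items":{"type":"number"}}},"jaw":{"type":"number"},"force":{"type":"number"}},"required":["increments"]}

```bash
mkdir -p pics; cat > h.py <<'E'
from bench import r
import numpy as np, cv2
from scipy.spatial.transform import Rotation as R
def save(n,img): cv2.imwrite('pics/'+n,cv2.cvtColor(img,cv2.COLOR_RGB2BGR))
def ray(cam,uv,m=None):
    m=m or r.camera_model(cam);K=np.array(m['intrinsics']);T=np.array(m['cam_to_world'])
    x=(uv[0]-K[0,2])/K[0,0];y=(uv[1]-K[1,2])/K[1,1]
    if cam=='wrist':
        t=np.hypot(x,y);d=np.array([x/t*np.sin(t),y/t*np.sin(t),np.cos(t)]) if t>1e-9 else np.array([0,0,1.])
    else: d=np.array([x,y,1.])
    return T[:3,3],T[:3,:3]@d
def atz(cam,uv,z,m=None):
    o,d=ray(cam,uv,m);return o+d*(z-o[2])/d[2]
def proj(cam,p,m=None):
    m=m or r.camera_model(cam);K=np.array(m['intrinsics']);T=np.array(m['cam_to_world'])
    c=T[:3,:3].T@(np.array(p)-T[:3,3])
    if cam=='wrist':
        t=np.arctan2(np.hypot(c[0],c[1]),c[2]);h=np.hypot(c[0],c[1])+1e-12;x,y=c[0]/h*t,c[1]/h*t
    else:x,y=c[0]/c[2],c[1]/c[2]
    return np.array([K[0,0]*x+K[0,2],K[1,1]*y+K[1,2]])
E
python3 - <<'E'
from h import *
np.set_printoptions(precision=2,suppress=True)
print(r.sense(), r.finger_overhang)
for c in('side','top','wrist'):
    m=r.camera_model(c);print(c,m)
    save(c+'0.png',r.snapshot(c))
Z={'cartridge':0,'mouth':58,'cap':0,'cap_grip':42,'tray':0,'puck0_center':15,'elbow':0,'doser':0,'nut':0}
for c in('top','side'):
  for t,z in Z.items():
    for d in r.spot_point(c,t): print(c,t,round(d['conf'],2),np.array(d['position']),atz(c,d['position'],z))
print(r.sense()['time'])
E
```

```text
{'time': 0.0, 'joint_pos': array([60.14,  7.52, 85.33,  0.  , 87.26, -4.89]), 'qd': array([-0.05,  0.01, -0.07,  0.02, -0.07, -0.08]), 'joint_efforts': array([  0.  , -56.94, -50.05,  -0.  ,   0.01,  -0.  ]), 'tool_pos': array([253.04, 543.56, 302.83]), 'tcp_rot': array([-90.11,   0.01, -24.97]), 'ft_force': array([ 0.03,  0.04, -0.24]), 'wrist_torque': array([ 0.04, -0.01, -0.02]), 'finger_gap': 85.40335126651424} 72.6
side {'intrinsics': array([[387.37,   0.  , 282.62],
       [  0.  , 387.37, 209.16],
       [  0.  ,   0.  ,   1.  ]]), 'cam_to_world': array([[   0.71,   -0.49,    0.51,  135.1 ],
       [  -0.71,   -0.51,    0.49, -524.53],
       [   0.02,   -0.71,   -0.71,  751.47],
       [   0.  ,    0.  ,    0.  ,    1.  ]])}
top {'intrinsics': array([[393.41,   0.  , 280.2 ],
       [  0.  , 393.41, 209.11],
       [  0.  ,   0.  ,   1.  ]]), 'cam_to_world': array([[  0.01,  -0.97,   0.23, 444.34],
       [ -1.  ,  -0.01,   0.01, -29.65],
       [ -0.01,  -0.23,  -0.97, 904.59],
       [  0.  ,   0.  ,   0.  ,   1.  ]])}
wrist {'intrinsics': array([[325.19,   0.  , 287.15],
 
[... 1084 characters left out ...]
68.2 215.1] [595.53 -29.47  58.  ]
side cap 0.89 [349.4 279.1] [ 626.66 -271.43    0.  ]
side cap 0.81 [400.5 326.7] [ 608.21 -422.66    0.  ]
side cap 0.69 [267.3 297.6] [ 455.37 -173.58    0.  ]
side cap_grip 0.74 [401.7 315.2] [ 605.6  -415.87   42.  ]
side cap_grip 0.63 [346.  269.8] [ 613.66 -264.59   42.  ]
side cap_grip 0.6 [269.6 283.9] [ 464.64 -171.72   42.  ]
side tray 0.89 [183.  187.3] [534.08 265.11   0.  ]
side tray 0.17 [266.1 216. ] [627.63  13.42   0.  ]
side puck0_center 0.61 [200.4 197. ] [537.35 182.5   15.  ]
side elbow 0.7 [307.8 322.1] [ 475.65 -277.63    0.  ]
side doser 0.64 [284.  176.2] [780.64  97.51   0.  ]
side nut 0.55 [237.  156.2] [742.7  270.61   0.  ]
1.05
```

View pics/top0.png

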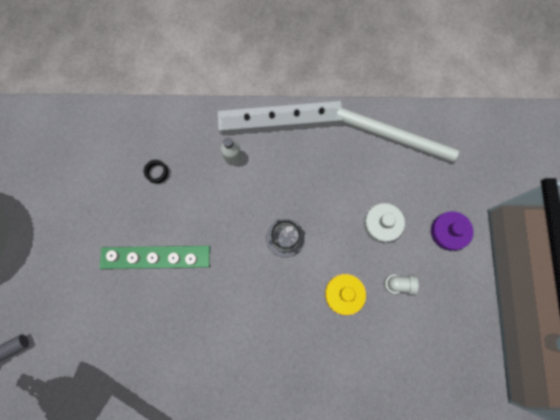

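View pics/side0.png

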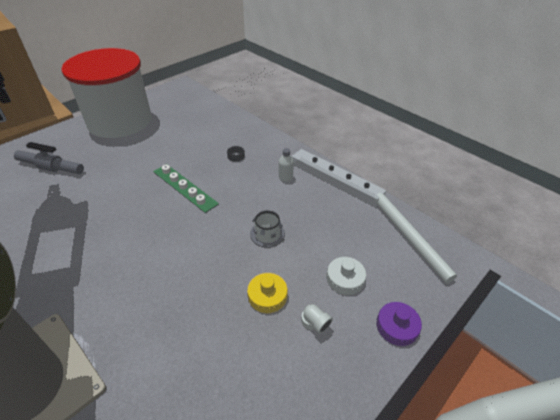

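View pics/wrist0.png

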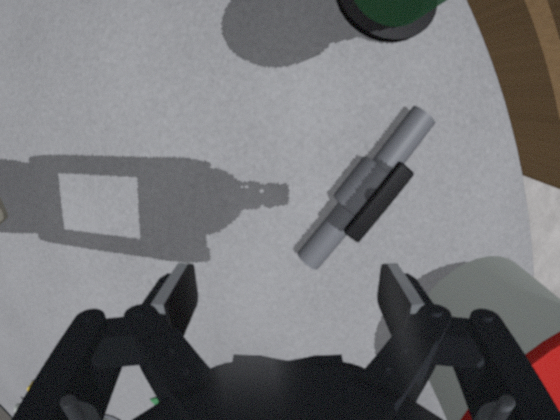

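Top view: the pucks' marks are at about (112–190, 258), the cartridge at (287,237), the white cap at (387,222), the yellow decoy at (346,295) and the purple one at (453,231). The side view agrees with this. I'll move above the strip for a close wrist view.

```bash
cat >> h.py <<'E'
def inc(cp,crpy,tp,tyaw):
    Rc=R.from_euler('xyz',crpy,degrees=True);Rt=R.from_euler('xyz',[-90,0,tyaw],degrees=True)
    return np.round(Rc.inv().apply((np.array(tp)-cp)/1000),4),np.round((Rc.inv()*Rt).as_rotvec(),4)
E
python3 - <<'E'
from h import *
np.set_printoptions(precision=4,suppress=True)
for uv in [(112,256),(132,258),(152,258),(173,258),(190,259)]: print(atz('top',uv,24))
for uv in [(166,167.5),(174,175),(182,183),(192,191),(200,198)]: print('s',atz('side',uv,24))
print(atz('side',(105,130),0),atz('top',(0,235),0))
print(inc([253.26,543.93,303.9],[-90,0,-24.97],[537,250,260],-90))
E
```

```text
[536.5296 354.0337  24.    ]
[532.6065 308.6555  24.    ]
[533.1515 263.7961  24.    ]
[533.7234 216.7237  24.    ]
[531.9572 178.4957  24.    ]
s [536.0972 348.0394  24.    ]
s [533.5595 302.5665  24.    ]
s [529.8814 257.1315  24.    ]
s [530.3393 209.7848  24.    ]
s [529.2586 171.3731  24.    ]
[512.8764 693.752    0.    ] [584.7935 632.0932   0.    ]
(array([ 0.3813,  0.0439, -0.1467]), array([ 0.   ,  1.135, -0.   ]))
```

Emit:
arm_command:
  increments:
    - [0.05,0.004,-0.02,0,0.14,0]
    - [0.1,0.011,-0.038,0,0.28,0]
    - [0.15,0.017,-0.058,0,0.42,0]
    - [0.2,0.023,-0.077,0,0.56,0]
    - [0.25,0.029,-0.096,0,0.7,0]
    - [0.3,0.035,-0.115,0,0.84,0]
    - [0.35,0.041,-0.135,0,0.98,0]
    - [0.3813,0.0439,-0.1467,0,1.135,0]
    - [0.3813,0.0439,-0.1467,0,1.135,0]
    - [0.3813,0.0439,-0.1467,0,1.135,0]
  jaw: -1
  force: 40

```text
time: 2.3
tool_pos: [536.7, 250.3, 260.0]
tcp_rot: [-90.0, 0.0, -89.9]
ft_force: [0.3, 0.1, -0.7]
finger_gap: 85.2
```

```bash
python3 - <<'E'
from h import *
np.set_printoptions(precision=2,suppress=True)
m=r.camera_model('wrist');s=r.sense();print(s['tool_pos'],s['tcp_rot'],s['time'])
save('wrist1.png',r.snapshot('wrist'))
for d in r.spot_point('wrist','puck0_center'): print(d['conf'],d['position'],atz('wrist',d['position'],15,m))
for d in r.spot_point('wrist','tray'): print(d['conf'],d['position'],atz('wrist',d['position'],0,m))
print(proj('wrist',[537,250,24]))
E
```

```text
[536.71 250.31 259.99] [-90.02   0.02 -89.91] 2.3
0.92 [281.7, 258.6] [531.03 172.32  15.  ]
[287.69 190.71]
```

View pics/wrist1.png

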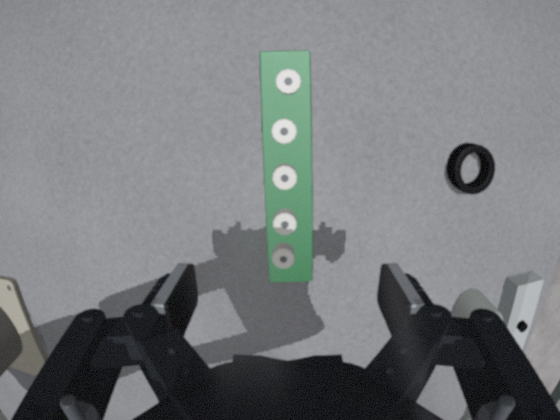

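Wrist view: all five pucks stand in a column. Their marks are at (288,81), (284,131), (285,178), (285,223) and (283,259), and the strip runs nearly straight along y.

```bash
python3 - <<'E'
from h import *
np.set_printoptions(precision=2,suppress=True)
for uv in [(288,81),(284.3,131),(285.3,178),(285.3,223.5),(283.5,259)]: print(atz('wrist',uv,24))
for uv in [(261,53),(310,52),(269,280),(312,279)]: print(atz('wrist',uv,6))
E
```

```text
[536.89 354.87  24.  ]
[533.61 307.69  24.  ]
[534.65 262.58  24.  ]
[534.74 216.25  24.  ]
[532.92 176.81  24.  ]
[510.47 385.23   6.  ]
[558.32 386.36   6.  ]
[516.18 141.07   6.  ]
[565.16 142.46   6.  ]
```

Emit:
arm_command:
  increments:
    - [0.02,0.02,-0.001,0,0,0]
    - [0.05,0.05,-0.002,0,0,0]
    - [0.0735,0.09,-0.0035,0,0,0]
    - [0.0735,0.125,-0.0035,0,0,0]
    - [0.0735,0.15,-0.0035,0,0,0]
    - [0.0735,0.165,-0.0035,0,0,0]
    - [0.0735,0.173,-0.0035,0,0,0]
    - [0.0735,0.177,-0.0035,0,0,0]
    - [0.0735,0.178,-0.0035,0,0,0]
    - [0.0735,0.178,-0.0035,0,0,0]
  jaw: 0

```text
time: 3.7
tool_pos: [534.0, 176.6, 82.7]
tcp_rot: [-89.9, 0.0, -90.0]
ft_force: [-0.2, -0.4, -0.7]
finger_gap: 42.9
```

```bash
python3 - <<'E'
from h import *
save('w2.png',r.snapshot('wrist'));print(r.sense()['finger_gap'])
E
```

```text
42.41705635318866
```

View pics/w2.png

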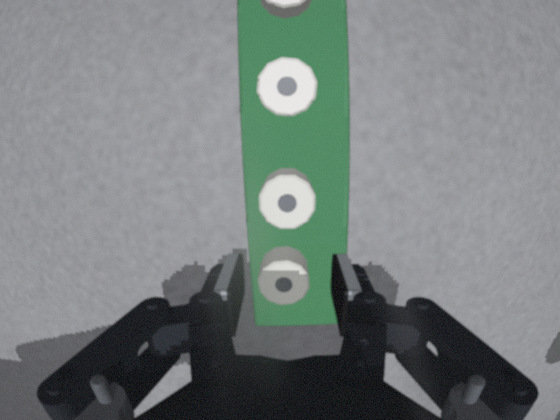

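Puck E's mark is at (284,284), midway between the pads. I'll grip, lift and carry it over the cartridge.

Emit:
arm_command:
  increments:
    - [0,0,0,0,0,0]
    - [0,0,0,0,0,0]
    - [0,0,0,0,0,0]
    - [0,0,0,0,0,0]
    - [0,-0.015,0,0,0,0]
    - [0.01,-0.05,0.003,0,0,0]
    - [0.05,-0.09,0.012,0,0,0]
    - [0.1,-0.12,0.025,0,0,0]
    - [0.15,-0.135,0.04,0,0,0]
    - [0.19,-0.138,0.05,0,0,0]
  jaw: 1
  force: 30

```text
time: 5.0
tool_pos: [584.7, -15.6, 222.9]
tcp_rot: [-89.8, -0.0, -90.0]
ft_force: [0.2, -0.4, -0.7]
finger_gap: 22.6
```

```bash
python3 - <<'E'
from h import *
np.set_printoptions(precision=2,suppress=True)
m=r.camera_model('wrist');s=r.sense();print(s['tool_pos'],s['tcp_rot'],s['time'],s['finger_gap'])
save('w3.png',r.snapshot('wrist'));m=r.camera_model('wrist');print(r.sense()['tool_pos'])
for d in r.spot_point('wrist','mouth'): print(d['conf'],d['position'],atz('wrist',d['position'],58,m))
for d in r.spot_point('wrist','cartridge'): print(d['conf'],d['position'],atz('wrist',d['position'],0,m))
E
```

```text
[584.71 -15.58 222.94] [-89.78  -0.03 -90.04] 5.0 22.553067370807607
[585.25 -19.86 222.65]
0.88 [288.0, 236.3] [586.55 -40.09  58.  ]
0.69 [288.0, 208.5] [586.94 -35.56   0.  ]
```

View pics/w3.png

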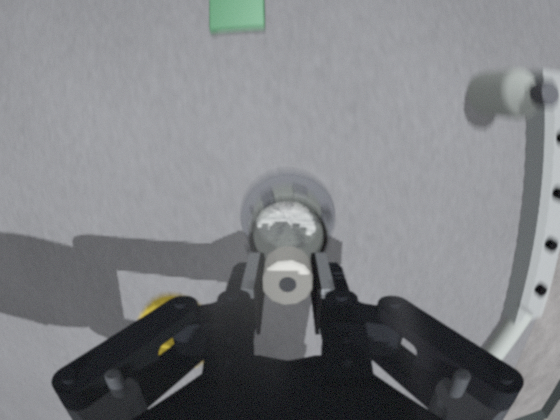

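```bash
python3 - <<'E'
from h import *
np.set_printoptions(precision=2,suppress=True)
m=r.camera_model('wrist');s=r.sense();print(s['tool_pos'],s['tcp_rot'],s['time'],s['finger_gap'])
img=r.snapshot('wrist')
def ov(img,c,m):
    o=img.copy()
    for rad,z,col in[(45,0,(255,0,0)),(33,52,(0,255,0)),(28.5,58,(0,0,255))]:
        p=np.array([proj('wrist',[c[0]+rad*np.cos(a),c[1]+rad*np.sin(a),z],m) for a in np.linspace(0,6.3,90)])
        cv2.polylines(o,[np.round(p*8).astype(int)],True,col,1,cv2.LINE_AA,3)
    return cv2.resize(o[120:320,170:400],None,fx=3,fy=3,interpolation=cv2.INTER_CUBIC)
a=ov(img,[587,-35],m);b=cv2.resize(img[120:320,170:400],None,fx=3,fy=3,interpolation=cv2.INTER_CUBIC)
save('w4.png',a);save('w4b.png',b)
E
```

```text
[583.87 -15.46 221.01] [-89.94  -0.02 -90.19] 5.15 22.434645765839203
```

View pics/w4.png

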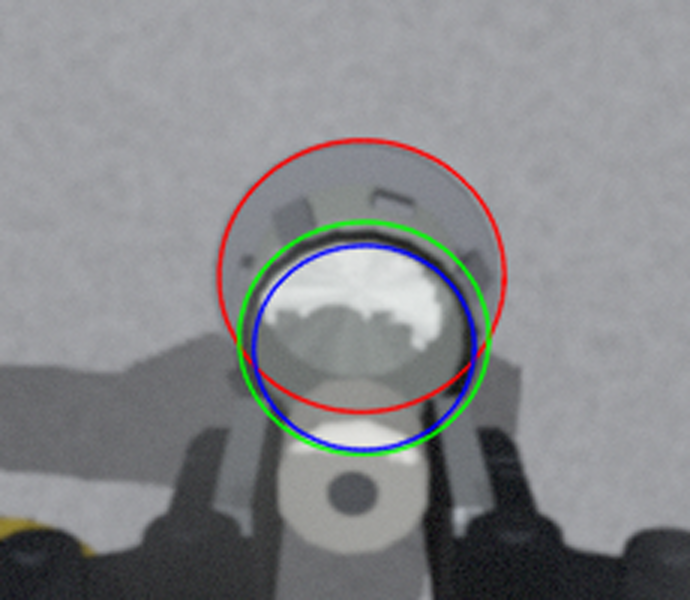

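View pics/w4b.png

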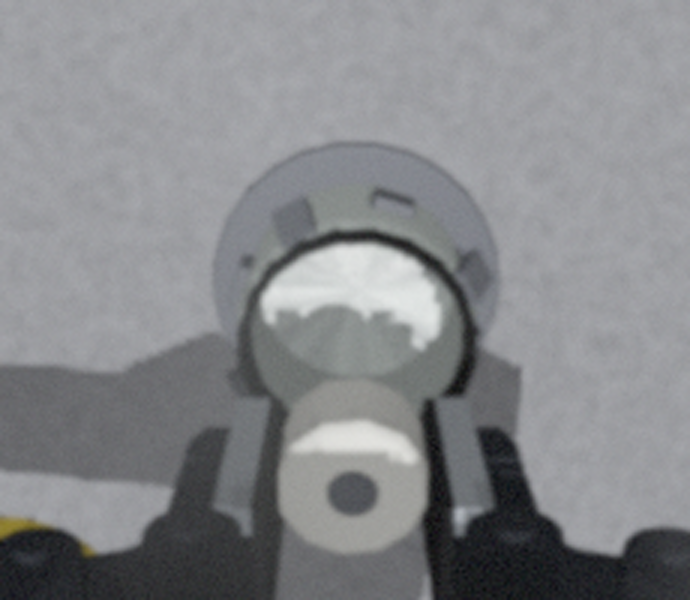

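The cartridge axis is at about (585,-35), found from the foot and rim outlines, which agree to within 2 mm. The puck is held centrally.

Emit:
arm_command:
  increments:
    - [0.012,0.012,0.0015,0,0,0]
    - [0.025,0.035,0.0015,0,0,0]
    - [0.032,0.058,0.0015,0,0,0]
    - [0.0345,0.073,0.0015,0,0,0]
    - [0.0345,0.08,0.0015,0,0,0]
    - [0.0345,0.083,0.0015,0,0,0]
    - [0.0345,0.083,0.0015,0,0,0]
    - [0.0345,0.083,0.0015,0,0,0]
    - [0.0345,0.083,0.0015,0,0,0]
    - [0.0345,0.083,0.0015,0,0,0]

```text
time: 6.45
tool_pos: [585.1, -48.0, 137.3]
tcp_rot: [-90.0, -0.0, -90.0]
ft_force: [0.1, 0.3, -0.3]
finger_gap: 22.5
```

Emit:
arm_command:
  increments:
    - [0,0,0,0,0,0]
    - [0,0,0,0,0,0]
    - [0,0,0,0,0,0]
    - [0,-0.02,0,0,0,0]
    - [-0.03,-0.04,-0.006,0,0,0]
    - [-0.08,-0.045,-0.016,0,0,0]
    - [-0.135,-0.04,-0.027,0,0,0]
    - [-0.19,-0.03,-0.038,0,0,0]
    - [-0.235,-0.015,-0.046,0,0,0]
    - [-0.264,0,-0.0505,0,0,0]
  jaw: 0

```text
time: 7.7
tool_pos: [534.6, 218.4, 138.6]
tcp_rot: [-89.9, 0.1, -89.9]
ft_force: [-0.3, -0.9, -0.1]
finger_gap: 42.7
```

Emit:
arm_command:
  increments:
    - [0,0.012,0,0,0,0]
    - [0,0.028,0,0,0,0]
    - [0,0.042,0,0,0,0]
    - [0,0.051,0,0,0,0]
    - [0,0.055,0,0,0,0]
    - [0,0.055,0,0,0,0]
    - [0,0.055,0,0,0,0]
    - [0,0.055,0,0,0,0]
    - [0,0.055,0,0,0,0]
    - [0,0.055,0,0,0,0]

```text
time: 8.95
tool_pos: [534.6, 216.0, 82.2]
tcp_rot: [-90.0, 0.0, -90.0]
ft_force: [0.4, 0.1, 0.3]
finger_gap: 43.2
```

```bash
python3 - <<'E'
from h import *
a=r.snapshot('wrist');b=r.snapshot('top');s=r.snapshot('side');save('w5.png',a)
save('t5.png',np.hstack([cv2.resize(b[200:275,240:340],(400,300)),cv2.resize(s[195:250,230:304],(400,300))]));print(r.sense()['tool_pos'])
E
```

```text
[534.50560929 215.99332773  82.02143805]
```

View pics/w5.png

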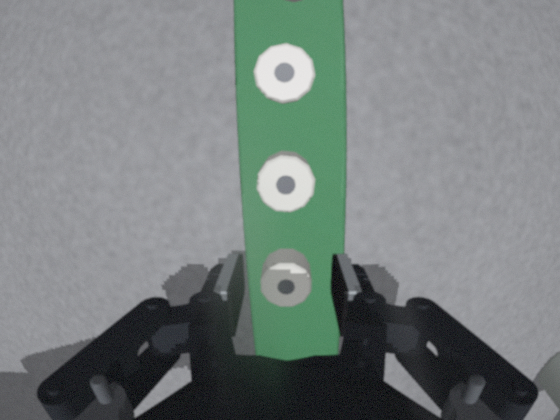

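View pics/t5.png

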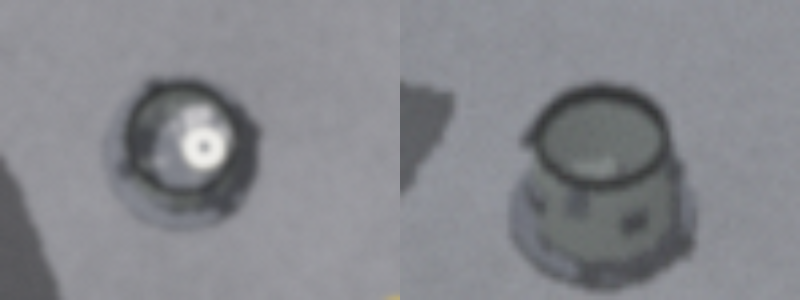

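The first puck lies flat in the cup, on its −y side. Puck D's mark is at (286,286), centred between the pads. I'll grip it.

Emit:
arm_command:
  increments:
    - [0,0,0,0,0,0]
    - [0,0,0,0,0,0]
    - [0,0,0,0,0,0]
    - [0,0,0,0,0,0]
    - [0,-0.02,0,0,0,0]
    - [0.02,-0.06,0.005,0,0,0]
    - [0.07,-0.09,0.018,0,0,0]
    - [0.125,-0.1,0.032,0,0,0]
    - [0.18,-0.1,0.046,0,0,0]
    - [0.225,-0.095,0.057,0,0,0]
  jaw: 1

```text
time: 10.35
tool_pos: [592.6, -11.3, 179.5]
tcp_rot: [-89.8, -0.0, -90.0]
ft_force: [0.0, 0.2, 1.0]
finger_gap: 22.6
```

Emit:
arm_command:
  increments:
    - [0.0135,0.007,0.003,0,0,0]
    - [0.0195,0.02,0.0045,0,0,0]
    - [0.0195,0.031,0.0045,0,0,0]
    - [0.0195,0.038,0.0045,0,0,0]
    - [0.0195,0.04,0.0045,0,0,0]
    - [0.0195,0.04,0.0045,0,0,0]
    - [0.0195,0.04,0.0045,0,0,0]
    - [0.0195,0.04,0.0045,0,0,0]
    - [0.0195,0.04,0.0045,0,0,0]
    - [0.0195,0.04,0.0045,0,0,0]

```text
time: 11.6
tool_pos: [596.0, -28.6, 137.1]
tcp_rot: [-90.0, -0.0, -90.0]
ft_force: [0.9, -1.1, 0.3]
finger_gap: 22.3
```

```bash
python3 - <<'E'
from h import *
a=r.snapshot('wrist');save('w6.png',a);print(r.sense()['tool_pos'])
E
```

```text
[596.02545704 -28.57086529 137.04909221]
```

View pics/w6.png

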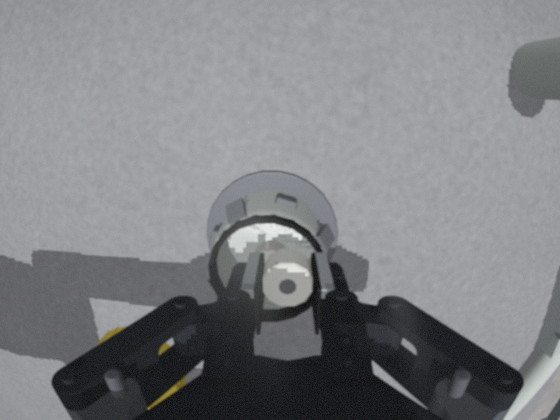

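The puck at (288,286) sits over the +x side of the mouth. I'll release it and go for puck C.

Emit:
arm_command:
  increments:
    - [0,0,0,0,0,0]
    - [0,0,0,0,0,0]
    - [0,0,0,0,0,0]
    - [0,-0.02,0,0,0,0]
    - [-0.03,-0.04,-0.006,0,0,0]
    - [-0.085,-0.045,-0.018,0,0,0]
    - [-0.145,-0.04,-0.031,0,0,0]
    - [-0.205,-0.03,-0.044,0,0,0]
    - [-0.255,-0.015,-0.054,0,0,0]
    - [-0.2905,0,-0.0615,0,0,0]
  jaw: 0

```text
time: 12.9
tool_pos: [534.4, 264.6, 138.7]
tcp_rot: [-89.9, 0.1, -89.9]
ft_force: [0.7, -1.0, -0.7]
finger_gap: 42.6
```

Emit:
arm_command:
  increments:
    - [0,0.012,0,0,0,0]
    - [0,0.028,0,0,0,0]
    - [0,0.042,0,0,0,0]
    - [0,0.051,0,0,0,0]
    - [0,0.055,0,0,0,0]
    - [0,0.055,0,0,0,0]
    - [0,0.055,0,0,0,0]
    - [0,0.055,0,0,0,0]
    - [0,0.055,0,0,0,0]
    - [0,0.055,0,0,0,0]

```text
time: 14.15
tool_pos: [534.5, 262.0, 82.1]
tcp_rot: [-90.0, 0.0, -90.0]
ft_force: [0.3, -0.0, 0.1]
finger_gap: 43.0
```

```bash
python3 - <<'E'
from h import *
a=r.snapshot('wrist');b=r.snapshot('top');s=r.snapshot('side')
save('t7.png',np.hstack([cv2.resize(b[200:275,240:340],(400,300)),cv2.resize(a,(400,300))]));print(r.sense()['tool_pos'])
E
```

```text
[534.47312426 262.01087839  82.01771263]
```

View pics/t7.png

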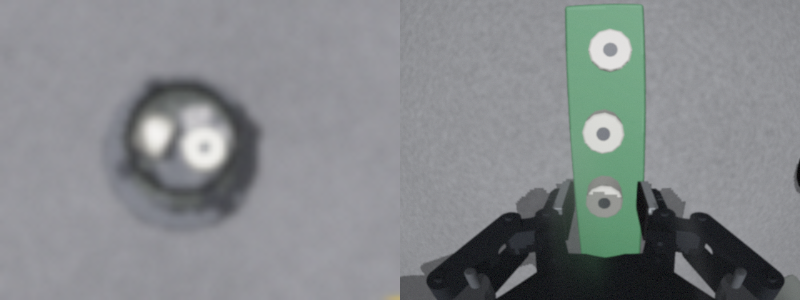

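Emit:
arm_command:
  increments:
    - [0,0,0,0,0,0]
    - [0,0,0,0,0,0]
    - [0,0,0,0,0,0]
    - [0,0,0,0,0,0]
    - [0,-0.02,0,0,0,0]
    - [0.02,-0.06,0.004,0,0,0]
    - [0.08,-0.1,0.012,0,0,0]
    - [0.14,-0.115,0.02,0,0,0]
    - [0.2,-0.118,0.028,0,0,0]
    - [0.255,-0.118,0.035,0,0,0]
  jaw: 1

```text
time: 15.55
tool_pos: [570.2, 5.3, 202.7]
tcp_rot: [-89.8, -0.0, -90.0]
ft_force: [1.4, -0.5, -0.4]
finger_gap: 22.5
```

Emit:
arm_command:
  increments:
    - [0.05,0,0.0045,0,0,0]
    - [0.09,0,0.0045,0,0,0]
    - [0.112,0,0.0045,0,0,0]
    - [0.112,0,0.0045,0,0,0]
    - [0.112,0,0.0045,0,0,0]
    - [0.112,0,0.0045,0,0,0]
    - [0.112,0,0.0045,0,0,0]
    - [0.112,0,0.0045,0,0,0]
    - [0.112,0,0.0045,0,0,0]
    - [0.112,0,0.0045,0,0,0]

```text
time: 16.8
tool_pos: [574.0, -104.8, 200.0]
tcp_rot: [-90.0, 0.0, -90.0]
ft_force: [0.0, 0.4, 1.0]
finger_gap: 22.4
```

```bash
cat > ov.py <<'E'
from h import *
def ov(img,c,m,draw=True,win=None):
    o=img.copy()
    for rad,z,col in[(45,0,(255,0,0)),(33,52,(0,255,0)),(28.5,58,(0,0,255))]:
        p=np.array([proj('wrist',[c[0]+rad*np.cos(a),c[1]+rad*np.sin(a),z],m) for a in np.linspace(0,6.3,90)])
        if draw: cv2.polylines(o,[np.round(p*8).astype(int)],True,col,1,cv2.LINE_AA,3)
        if win is None: win=p.mean(0).astype(int)
    u,v=win;u0,v0=max(u-85,0),max(v-100,0)
    return cv2.resize(o[v0:v0+200,u0:u0+170],(400,470),interpolation=cv2.INTER_CUBIC)
E
python3 - <<'E'
from ov import *
m=r.camera_model('wrist');s=r.sense();print(s['tool_pos'],s['tcp_rot'],s['finger_gap'])
img=r.snapshot('wrist');save('w8.png',img)
save('w8z.png',np.hstack([ov(img,[585,-35],m),ov(img,[585,-35],m,False)]))
E
```

```text
[ 573.95176848 -104.78085737  199.97707616] [-9.00034434e+01  2.31570762e-04 -8.99964914e+01] 22.360939672765355
```

View pics/w8z.png

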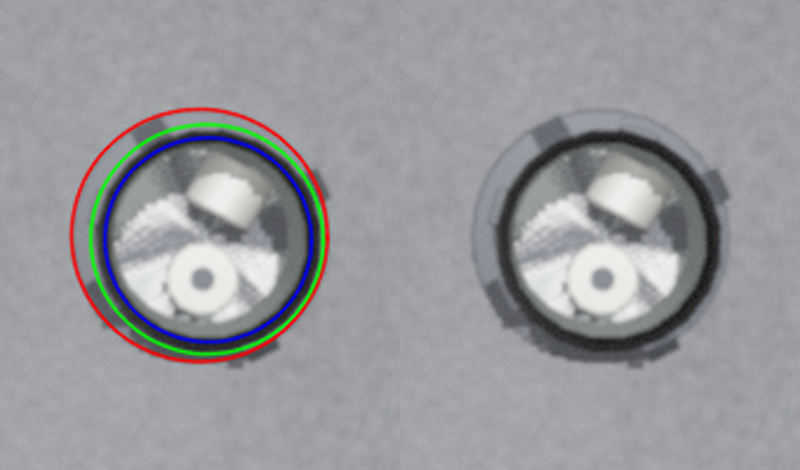

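The cup as seen from straight above: puck 1 is flat at (203,278), and puck 2 leans on the wall at (228,200), well below the rim. The overlay confirms the cartridge at (585,-35). I'll drop the third puck on the −x side.

Emit:
arm_command:
  increments:
    - [-0.02,0.002,-0.001,0,0,0]
    - [-0.05,0.012,-0.001,0,0,0]
    - [-0.068,0.03,-0.001,0,0,0]
    - [-0.074,0.047,-0.001,0,0,0]
    - [-0.074,0.058,-0.001,0,0,0]
    - [-0.074,0.062,-0.001,0,0,0]
    - [-0.074,0.063,-0.001,0,0,0]
    - [-0.074,0.063,-0.001,0,0,0]
    - [-0.074,0.063,-0.001,0,0,0]
    - [-0.074,0.063,-0.001,0,0,0]

```text
time: 18.1
tool_pos: [573.2, -30.9, 137.4]
tcp_rot: [-90.0, -0.0, -90.0]
ft_force: [0.1, -0.1, -0.1]
finger_gap: 22.6
```

Emit:
arm_command:
  increments:
    - [0,0,0,0,0,0]
    - [0,0,0,0,0,0]
    - [0,0,0,0,0,0]
    - [0,-0.02,0,0,0,0]
    - [0.02,-0.045,0.001,0,0,0]
    - [0.055,-0.063,0.001,0,0,0]
    - [0.074,-0.063,0.001,0,0,0]
    - [0.074,-0.063,0.001,0,0,0]
    - [0.074,-0.063,0.001,0,0,0]
    - [0.074,-0.063,0.001,0,0,0]
  jaw: 0

```text
time: 19.35
tool_pos: [573.6, -103.8, 199.1]
tcp_rot: [-90.1, 0.0, -89.9]
ft_force: [0.2, 0.0, 0.4]
finger_gap: 42.8
```

```bash
python3 - <<'E'
from ov import *
m=r.camera_model('wrist');s=r.sense();print(s['tool_pos'],s['tcp_rot'],s['finger_gap'])
img=r.snapshot('wrist');save('w9.png',img)
save('w9z.png',np.hstack([ov(img,[585,-35],m,False),cv2.resize(r.snapshot('side')[185:260,220:310],(400,470))]))
E
```

```text
[ 573.57579495 -103.78838419  199.08399482] [-9.00859305e+01  3.88530846e-02 -8.99493693e+01] 42.810175884285535
```

View pics/w9z.png

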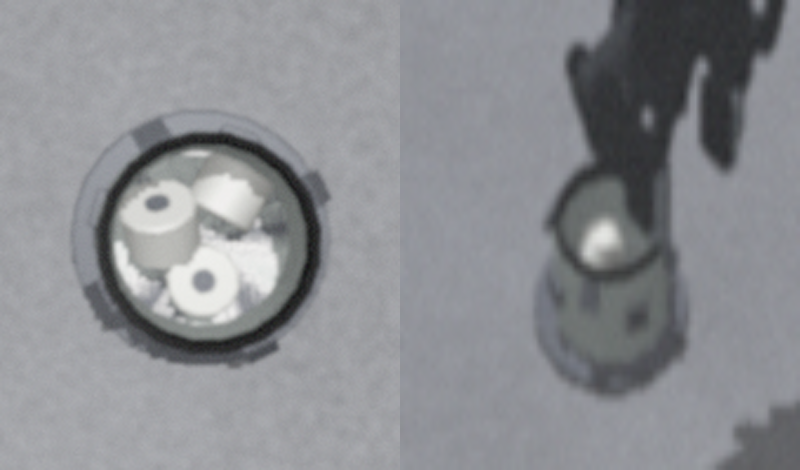

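View pics/w9.png

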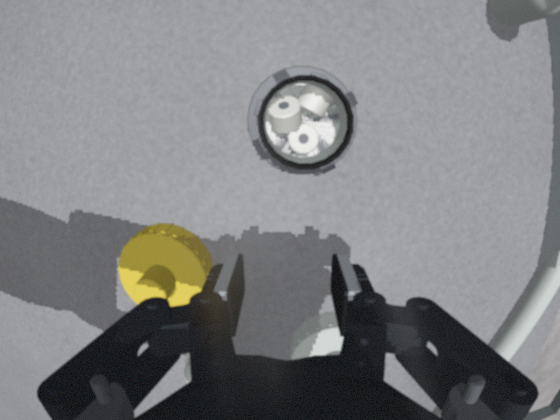

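All three pucks are in the cup, with the tilted ones well below the rim. Next is the white cap.

Emit:
arm_command:
  increments:
    - [0.02,-0.01,0.005,0,0,0]
    - [0.05,-0.025,0.013,0,0,0]
    - [0.09,-0.04,0.024,0,0,0]
    - [0.13,-0.05,0.035,0,0,0]
    - [0.153,-0.05,0.041,0,0,0]
    - [0.16,-0.05,0.043,0,0,0]
    - [0.16,-0.05,0.043,0,0,0]
    - [0.16,-0.05,0.043,0,0,0]
    - [0.16,-0.05,0.043,0,0,0]
    - [0.16,-0.05,0.043,0,0,0]
  jaw: -0.1

```text
time: 20.7
tool_pos: [617.0, -264.1, 250.1]
tcp_rot: [-90.0, 0.0, -90.0]
ft_force: [-0.9, -0.0, -0.4]
finger_gap: 47.1
```

```bash
python3 - <<'E'
from ov import *
np.set_printoptions(precision=2,suppress=True)
m=r.camera_model('wrist');s=r.sense();print(s['tool_pos'],s['tcp_rot'],s['finger_gap'])
img=r.snapshot('wrist');save('w10.png',img)
for t,z in(('cap',0),('cap_grip',42)):
  for d in r.spot_point('wrist',t): print(t,d['conf'],d['position'],atz('wrist',d['position'],z,m))
c=[617,-265];o=img.copy()
for rad,z,col in[(45,28,(255,0,0)),(15,28,(0,255,0)),(15,56,(0,0,255))]:
    p=np.array([proj('wrist',[c[0]+rad*np.cos(a),c[1]+rad*np.sin(a),z],m) for a in np.linspace(0,6.3,90)])
    cv2.polylines(o,[np.round(p*8).astype(int)],True,col,1,cv2.LINE_AA,3)
u,v=p.mean(0).astype(int);print(u,v)
f=lambda i:cv2.resize(i[v-90:v+90,u-75:u+75],(400,480),interpolation=cv2.INTER_CUBIC)
save('w10z.png',np.hstack([f(o),f(img)]))
E
```

```text
[ 617.03 -264.13  250.14] [-90.     0.   -89.95] 47.082550807280725
cap 0.93 [293.3, 185.0] [ 623.32 -262.72    0.  ]
cap 0.62 [135.3, 102.4] [ 459.05 -172.38    0.  ]
cap 0.57 [276.9, 309.6] [ 605.27 -412.59    0.  ]
cap_grip 0.81 [113.5, 98.2] [ 456.41 -168.19   42.  ]
cap_grip 0.61 [293.5, 192.2] [ 622.69 -259.54   42.  ]
cap_grip 0.58 [274.7, 333.4] [ 603.98 -415.24   42.  ]
287 202
```

View pics/w10z.png

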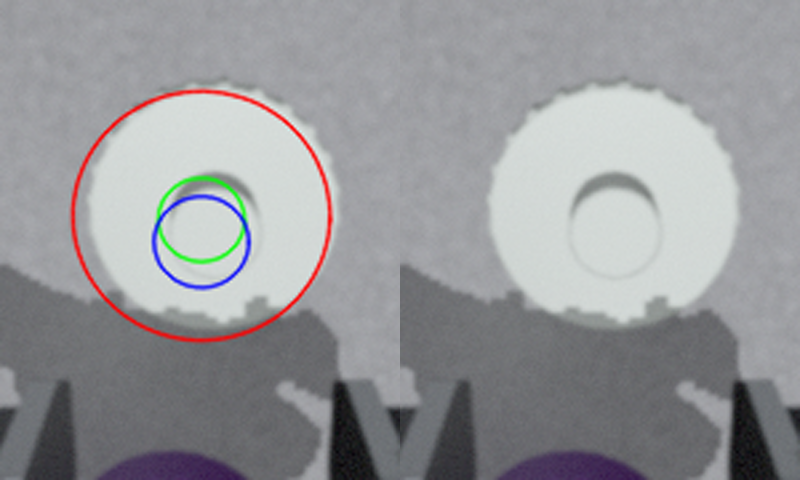

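View pics/w10.png

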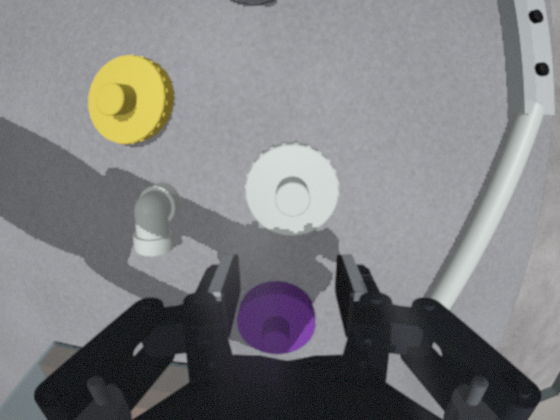

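The white boss's top is centred at about (293,198) in the wrist view, which puts the cap at (621.5,-262). I'll go down on it.

Emit:
arm_command:
  increments:
    - [0,0.012,0.002,0,0,0]
    - [-0.003,0.035,0.0045,0,0,0]
    - [-0.003,0.065,0.0045,0,0,0]
    - [-0.003,0.093,0.0045,0,0,0]
    - [-0.003,0.117,0.0045,0,0,0]
    - [-0.003,0.133,0.0045,0,0,0]
    - [-0.003,0.142,0.0045,0,0,0]
    - [-0.003,0.147,0.0045,0,0,0]
    - [-0.003,0.1485,0.0045,0,0,0]
    - [-0.003,0.1485,0.0045,0,0,0]

```text
time: 22.1
tool_pos: [621.9, -262.0, 102.3]
tcp_rot: [-89.9, -0.0, -90.0]
ft_force: [-0.4, -1.0, 0.7]
finger_gap: 47.0
```

```bash
python3 - <<'E'
from h import *
s=r.sense();print(s['tool_pos'],s['ft_force'],s['finger_gap'])
save('w11.png',r.snapshot('wrist'))
E
```

```text
[ 621.86713751 -262.03037365  102.27118403] [-0.3845047  -0.95728507  0.65255479] 46.96814427653475
```

View pics/w11.png

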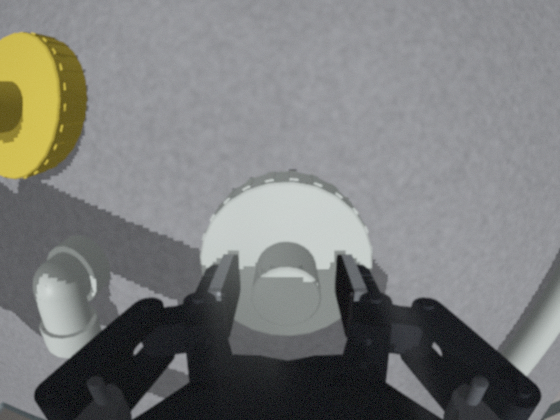

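The boss is centred between the pads at about (286,290). Closing.

Emit:
arm_command:
  increments:
    - [0,0,0,0,0,0]
    - [0,0,0,0,0,0]
    - [0,0,0,0,0,0]
    - [0,0,0,0,0,0]
    - [0,0,0,0,0,0]
    - [0,0,0,0,0,0]
    - [0,0,0,0,0,0]
    - [0,0,0,0,0,0]
    - [0,0,0,0,0,0]
    - [0,0,0,0,0,0]
  jaw: 1
  force: 70

```text
time: 23.4
tool_pos: [622.0, -262.1, 102.5]
tcp_rot: [-89.9, -0.0, -90.0]
ft_force: [-1.2, 0.8, 6.0]
finger_gap: 28.1
```

```bash
python3 - <<'E'
from h import *
np.set_printoptions(precision=2,suppress=True)
m=r.camera_model('wrist');s=r.sense();print(s['tool_pos'],s['tcp_rot'],s['ft_force'],s['finger_gap'])
img=r.snapshot('wrist');o=img.copy();c=s['tool_pos'][:2]
for rad,z,col in[(45,28,(255,0,0)),(15,28,(0,255,0)),(15,56,(0,0,255))]:
    p=np.array([proj('wrist',[c[0]+rad*np.cos(a),c[1]+rad*np.sin(a),z],m) for a in np.linspace(0,6.3,90)])
    cv2.polylines(o,[np.round(p*8).astype(int)],True,col,1,cv2.LINE_AA,3)
f=lambda i:cv2.resize(i[160:350,190:385],(390,380),interpolation=cv2.INTER_CUBIC)
save('w12.png',np.hstack([f(o),f(img)]))
E
```

```text
[ 622.01 -262.09  102.48] [-89.92  -0.04 -90.  ] [-1.24  0.84  6.05] 28.141730625805753
```

View pics/w12.png

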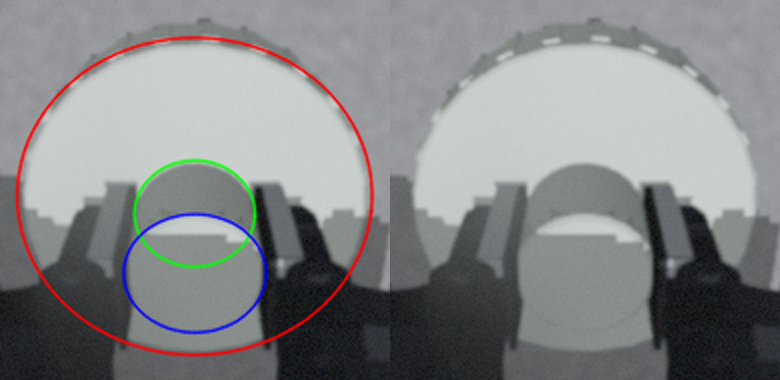

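The cap is gripped, with the fingertips resting on its shoulder (6 N reading). The overlay shows the boss on the TCP axis. I'll lift and carry it.

Emit:
arm_command:
  increments:
    - [0,-0.01,0,0,0,0]
    - [0,-0.03,0,0,0,0]
    - [-0.005,-0.055,-0.001,0,0,0]
    - [-0.025,-0.072,-0.004,0,0,0]
    - [-0.055,-0.078,-0.009,0,0,0]
    - [-0.09,-0.078,-0.014,0,0,0]
    - [-0.125,-0.078,-0.02,0,0,0]
    - [-0.16,-0.078,-0.026,0,0,0]
    - [-0.185,-0.078,-0.03,0,0,0]
    - [-0.205,-0.078,-0.033,0,0,0]

```text
time: 24.7
tool_pos: [588.5, -55.7, 180.7]
tcp_rot: [-89.9, -0.0, -90.0]
ft_force: [0.0, -0.3, -0.8]
finger_gap: 28.1
```

Emit:
arm_command:
  increments:
    - [-0.013,0,-0.002,0,0,0]
    - [-0.0218,0,-0.0034,0,0,0]
    - [-0.0218,0,-0.0034,0,0,0]
    - [-0.0218,0,-0.0034,0,0,0]
    - [-0.0218,0,-0.0034,0,0,0]
    - [-0.0218,0,-0.0034,0,0,0]
    - [-0.0218,0,-0.0034,0,0,0]
    - [-0.0218,0,-0.0034,0,0,0]
    - [-0.0218,0,-0.0034,0,0,0]
    - [-0.0218,0,-0.0034,0,0,0]

```text
time: 25.95
tool_pos: [585.1, -35.0, 179.5]
tcp_rot: [-90.0, 0.0, -90.0]
ft_force: [0.2, 0.1, -1.7]
finger_gap: 28.1
```

```bash
python3 - <<'E'
from h import *
np.set_printoptions(precision=2,suppress=True)
m=r.camera_model('wrist');s=r.sense();print(s['tool_pos'],s['tcp_rot'],s['ft_force'],s['finger_gap'])
img=r.snapshot('wrist');o=img.copy();t=s['tool_pos']
for c,rad,z,col in[(t,45,t[2]-102.5+28,(255,0,0)),(t,15,t[2]-102.5+56,(0,0,255)),([585.1,-35.2],45,0,(0,255,0))]:
    p=np.array([proj('wrist',[c[0]+rad*np.cos(a),c[1]+rad*np.sin(a),z],m) for a in np.linspace(0,6.3,90)])
    cv2.polylines(o,[np.round(p*8).astype(int)],True,col,1,cv2.LINE_AA,3)
f=lambda i:cv2.resize(i[150:350,190:385],(390,400),interpolation=cv2.INTER_CUBIC)
save('w13.png',np.hstack([f(o),f(img)]))
ss=r.snapshot('side');save('s13.png',cv2.resize(ss[120:270,180:380],(800,600)))
E
```

```text
[585.08 -34.98 179.51] [-90.   0. -90.] [ 0.24  0.05 -1.73] 28.050423000802066
```

View pics/w13.png

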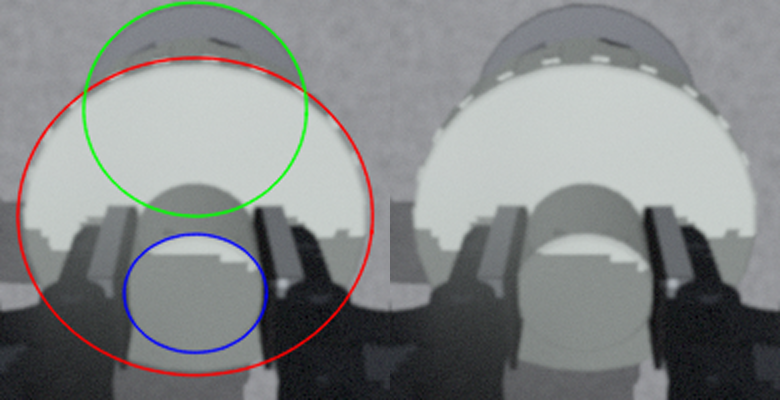

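View pics/s13.png

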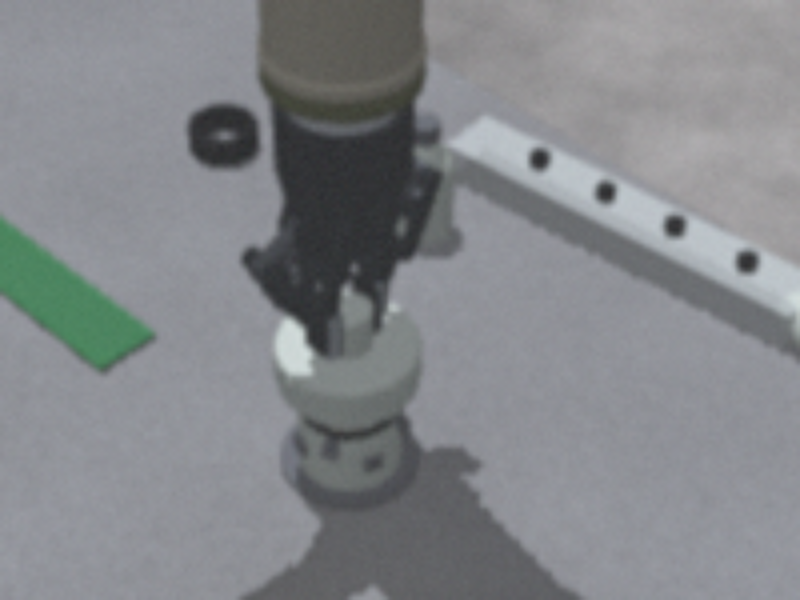

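The cap is 19 mm above the mouth and on axis: the foot overlay matches within 1 px. I'll lower it to just above the catches.

Emit:
arm_command:
  increments:
    - [0,0.003,0,0,0,0]
    - [0,0.007,0,0,0,0]
    - [0,0.011,0,0,0,0]
    - [0,0.015,0,0,0,0]
    - [0,0.019,0,0,0,0]
    - [0,0.022,0,0,0,0]
    - [0,0.025,0,0,0,0]
    - [0,0.026,0,0,0,0]
    - [0,0.026,0,0,0,0]
    - [0,0.026,0,0,0,0]

```text
time: 27.3
tool_pos: [585.2, -35.0, 153.7]
tcp_rot: [-90.0, -0.0, -90.0]
ft_force: [0.3, -0.2, -0.6]
finger_gap: 27.8
```

Emit:
arm_command:
  increments:
    - [0,0.001,0,0,0,0]
    - [0,0.002,0,0,0,0]
    - [0,0.003,0,0,0,0]
    - [0,0.004,0,0,0,0]
    - [0,0.005,0,0,0,0]
    - [0,0.006,0,0,0,0]
    - [0,0.007,0,0,0,0]
    - [0,0.008,0,0,0,0]
    - [0,0.008,0,0,0,0]
    - [0,0.008,0,0,0,0]

```text
time: 28.55
tool_pos: [585.5, -35.0, 146.0]
tcp_rot: [-89.9, -0.0, -90.0]
ft_force: [0.7, 0.9, 5.7]
finger_gap: 28.2
```

Emit:
arm_command:
  increments:
    - [0,0.001,0,0,0,0]
    - [0,0.002,0,0,0,0]
    - [0,0.003,0,0,0,0]
    - [0,0.004,0,0,0,0]
    - [0,0.005,0,0,0,0]
    - [0,0.006,0,0,0,0]
    - [0,0.007,0,0,0,0]
    - [0,0.008,0,0,0,0]
    - [0,0.008,0,0,0,0]
    - [0,0.008,0,0,0,0]

```text
time: 29.8
tool_pos: [585.1, -35.0, 137.6]
tcp_rot: [-90.0, -0.0, -90.0]
ft_force: [-2.1, 0.4, 0.9]
finger_gap: 27.6
```

The force rose to 5.7 N and then dropped to 0.9 N: the cap has clicked. I'll press on.

Emit:
arm_command:
  increments:
    - [0,0.0005,0,0,0,0]
    - [0,0.001,0,0,0,0]
    - [0,0.0015,0,0,0,0]
    - [0,0.002,0,0,0,0]
    - [0,0.0025,0,0,0,0]
    - [0,0.003,0,0,0,0]
    - [0,0.003,0,0,0,0]
    - [0,0.003,0,0,0,0]
    - [0,0.003,0,0,0,0]
    - [0,0.003,0,0,0,0]

```text
time: 31.05
tool_pos: [585.2, -35.1, 135.3]
tcp_rot: [-90.0, -0.0, -90.0]
ft_force: [-4.7, 1.4, 8.3]
finger_gap: 27.8
```

```bash
python3 - <<'E'
from h import *
s=r.sense();print(s['tool_pos'],s['ft_force'],s['finger_gap'])
save('s14.png',cv2.resize(r.snapshot('side')[120:270,180:380],(800,600)));print(r.sense()['tool_pos'],r.sense()['ft_force'])
E
```

```text
[585.22643022 -35.05629308 135.28286314] [-4.67524041  1.43171339  8.29077793] 27.8459154609107
[585.22825692 -35.04866837 135.29386211] [-5.84973487  0.39437298  8.58264077]
```

View pics/s14.png

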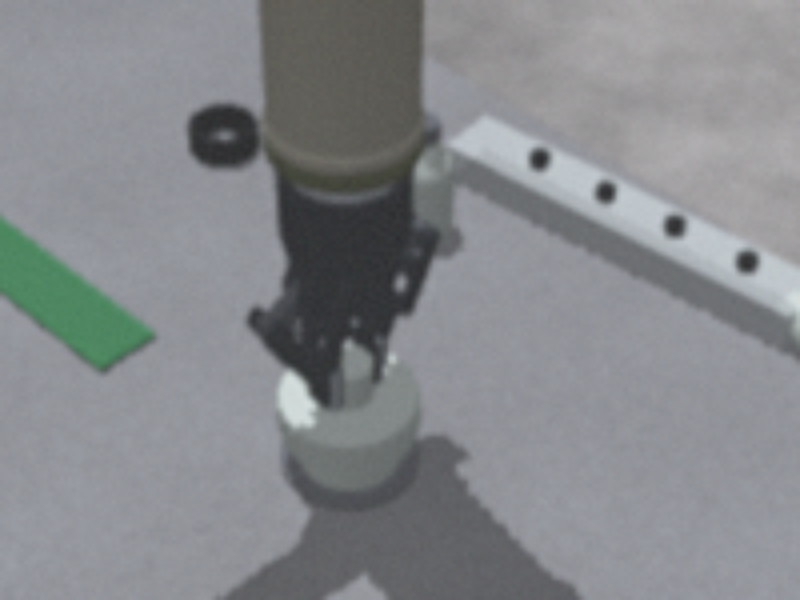

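```bash
python3 - <<'E'
from h import *
save('t15.png',r.snapshot('top'));s=r.sense();print(s['tool_pos'],s['ft_force'],s['finger_gap'],s['time'])
E
```

```text
[585.21500098 -35.04173204 135.26791698] [-5.25144747e+00 -1.71571590e-04  7.86731112e+00] 28.0769054728326 31.15
```

View pics/t15.png

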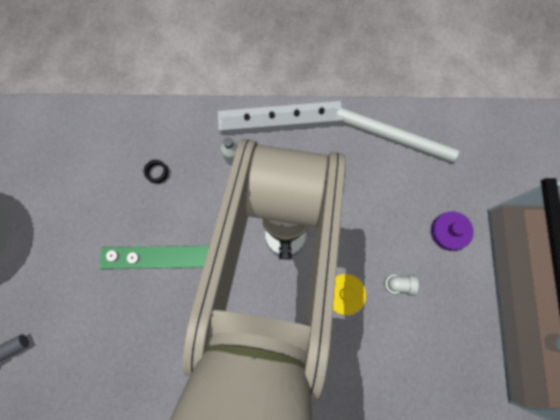

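The two spare pucks are still at (112,256) and (132,258), and the elbow and nut haven't moved; the bottle's cap at (229,144) is where it was, with the arm over the rest of it. The cap is held at 32.8 mm, which is about 3.2 mm of squeeze. Handing in.

```bash
python3 - <<'E'
from h import *
print(r.hand_in());s=r.sense();print(s['time'],s['tool_pos'],s['ft_force'])
E
```

```text
the job is handed in; nothing more can be done
None
the job is handed in; nothing more can be done
```

I put the three pucks nearest the cartridge into it. I then set the white cap on, pressed it past the click and handed the job in at about 31 s, still holding it down. No verdict is reported.

**Last checks:**
- **Click:** the push rose to 5.7 N, then dropped to 0.9 N as the cap snapped over.
- **Squeeze:** the cap's underside, worked out from the tool height, is about 32.8 mm up, so the ring is down about 3.2 mm. About 8 N of upward push fits that. The ring itself can't be read, so this is an inference from those two numbers.
- **Alignment:** the tool is level and within 1 mm of the measured cartridge axis.
- **Pucks:** two of the three in the cup lie tilted, but well below the rim. The two spare pucks are in their places on the strip.
- **Bystanders:** the elbow and union ring have not moved. The bottle's cap shows in its old place; the arm partly hid the rest of it in the last picture.

**One mismatch:** while pressing, there was an unexpected sideways force of about 5 N along x. The cap is probably off-centre by part of its 3 mm play; I left it because that is within the 4 mm allowed.

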